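# Make up the table tray and the stove tray

### The arm

A 6-joint arm with a two-finger parallel gripper is mounted at the origin on the work surface. World frame = base frame: x ahead of the robot, y to its left, z up, the work surface at z = 0. Lengths are in m, angles in rad, forces in N, time in s.
With the tool pointing down it reaches from about 0.35 to 0.975 m from the base axis. Payload 17.4 kg.
Tool frame: the origin (TCP) lies between the finger pads; the fingertips stand 25 mm ahead of it and the grasp point (between the pads) lies 6 mm ahead of it; z points along the fingers, y is the line along which they close (so a half turn about z gives the same grasp; the last joint's range is limited). The gripper opens to 85 mm and grips with 20 to 120 N. Pads are 22 mm wide; open, the fingers measure 114 mm over their backs; the gripper's body (76 mm by 85 mm) begins 54 mm behind the grasp point. The pads swing forward as they close: fully open they stand 13 mm farther back than shut.
Start: joints at [1.203, 0.116, 1.442, -0, 1.584, -0.038], TCP at [0.219, 0.639, 0.256] pointing down, gripper open.
Joint ranges: [-2.83, 2.83], [-0.83, 2.19], [0.07, 2.5], [-1.14, 4.28], [0.01, 3], [-2.97, 2.97]. Speed limits (rad/s): [1.89, 1.89, 2.22, 3.14, 3.14, 3.14].

### API

Orientations are given as a unit quaternion [x, y, z, w].
In Python, from rig import arm gives the robot as it stands. The module is installed in compiled form; this text tells all that it offers.
- The arm moves only by the tool jog_arm, never from a script. Its argument "increments" is a list of rows, each an object of numbers: "tx", "ty", "tz": the shift along the world's x, y, z as a fraction of full scale; "rx", "ry", "rz": the turn, a rotation vector about the world's x, y, z as a fraction of full scale; "grip": the opening, from 0 (shut) to 1 (fully open). A call has 1 to 10 rows; each row shifts and turns the commanded pose from where the row before left it; what a row does not reach is not made up. Full scale, the value 1, is 40 mm for a shift and 6 degrees for a turn. A row lasts 1/10 s, in which the tool goes at most 50 mm and 8.59 degrees, less where a joint would pass 70% of its speed; a pose out of reach is approached as far as the arm can. A call with a number of a shift or a turn outside -1 to 1 is refused whole. A call with a gripper value outside its range is refused whole. The fingers move at their own pace and stop on an object; "grip_force" is the grip in N (left out, the last holds). Time passes only in rows, so rows that do not move let the fingers close. It gives the time, the measured TCP pose, the force, the opening and the grip force at its end, in the units of the state.
- arm.observe(): the state, without advancing time (a new reading comes with each control period).
- arm.get_image(name): name is "scene" or "top"; returns a dict with "frame" (384x512x3 uint8, red, green, blue), "fx", "fy", "cx", "cy" (pixels), "origin" and "orientation" of the camera in the world. Camera axes: x right, y down, z forward; pixel columns grow to the right and rows downward; lengths in m; the calibration is good to about 2 mm. A picture is of the moment at which its call begins. There is no depth.
- arm.sign_off(): hands the job in; it is judged then, once.
The state is a dict: "clock": time; "joint_positions": joint angles; "qvel": joint speeds; "tau": joint torques, N m; "ee_pos": TCP position; "tcp_rot": TCP orientation; "wrist_force": force on the tool from outside, world axes, zero at the start; "torque": the same for the moment, N m; "width": finger opening in m; "gripper_force": force on a finger pad.
Only numpy, scipy, OpenCV 4.12 (cv2) and the standard library are available. Lean on these libraries where they do the work, as an engineer would, in place of code of your own. Each camera call takes 0.05 s, during which the arm holds its last target. There are 200 camera calls.

### The job

Make up two seasoning trays from the things standing on the counter. The tray with three compartments is for the table: stand the taller wooden pepper mill in its middle compartment, and the steel salt shaker and the squat glass jar in the compartments on either side of it, whichever way round. The tray with two compartments is for the stove: stand the slim tall glass jar and the square tin in it, one to a compartment, whichever way round; keep everything upright and leave the shorter mill standing where it is.

Things in the scene. Friction and masses are not known exactly. Their poses are not given: they have to be found in the camera images.
- mill_tall: The taller of two dark turned-wood pepper mills, 125 mm high with a small steel knob on top, loose. Foot 48 mm in diameter up to 16 mm, then narrowing to a straight waist 34 mm in diameter from 34 to 72 mm above its underside; its head is straight, 44 mm in diameter, from 82 to 108 mm. About 0.16 kg. Origin: centre of its underside, z up along its axis.
- mill_short: The shorter dark wooden pepper mill, 80 mm high, same shape and same diameters as the taller one (foot 48 mm, waist 34 mm, head 44 mm). Not wanted: leave it standing where it is. Origin: centre of its underside, z up along its axis.
- shaker: Plain steel salt shaker, round, 42 mm in diameter and straight up to 50 mm, then domed to 70 mm, with a ring of small holes on top, loose. About 0.13 kg. Origin: centre of its underside, z up along its axis.
- jar_squat: Squat round glass jar with yellow-brown contents and a wide flat black lid, 52 mm in diameter, 50 mm high (the lid is the top 16 mm, same diameter), loose. About 0.12 kg. Origin: centre of its underside, z up along its axis.
- jar_slim: Slim tall round glass spice jar with green-brown herbs, 40 mm in diameter, 110 mm high; the flat black cap is the top 22 mm, 41 mm in diameter; loose. About 0.12 kg. Origin: centre of its underside, z up along its axis.
- tin: Square bare-metal tin with a flat black lid, 46 x 46 mm, 64 mm high, loose. About 0.13 kg. Origin: centre of its underside, x and y square to its sides, z up. All stock starts upright in a rough 3 x 3 grid along world x and y, centres 84 mm or more apart, mixed with a small bowl, timer and ring (under 37 mm high).
- tray_three: Low light-wood tray with three equal open compartments in a row along its y, 78 x 224 mm outside, 20 mm high, loose on the counter, 0.8 kg. Walls, dividers and floor 5 mm thick; each compartment 68 x 68 mm inside, centred at y = -73, 0 and +73 mm, x = 0. Origin: centre of its underside; z up.
- tray_two: Low light-wood tray with two equal open compartments in a row along its y, 78 x 151 mm outside, 20 mm high, loose on the counter, 0.8 kg. Walls, divider and floor 5 mm thick; each compartment 68 x 68 mm inside, centred at y = -36.5 and +36.5 mm, x = 0. Origin: centre of its underside; z up.
Things that resemble listed ones, but are neither listed nor needed, are in the scene too. What is shaped like the tin but green, purple or red is not meant.

How it is judged:
At the end, for the whole second after the job is handed in: Tall mill in the middle of the three-tray, shaker and squat jar at its sides; slim jar and tin in the two-tray, one each. Each on the floor (4 mm), within 14 mm of its compartment centre in x and y, upright (0.1 rad), at rest; trays flat; short mill upright within 20 mm of its start (x of mill_tall in the frame of tray_three between -0.014 and 0.014 m and z of mill_tall in the frame of tray_three between 0.001 and 0.009 m and y of mill_tall in the frame of tray_three between -0.014 and 0.014 m and angle between each of mill_tall, shaker, jar_squat, tin, jar_slim, mill_short's own z axis and vertical below 0.1 rad and linear speed of each of mill_tall, shaker, jar_squat, tin, jar_slim below 0.02 m/s and angular speed of each of mill_tall, shaker, jar_squat, tin, jar_slim below 0.2 rad/s and x of shaker in the frame of tray_three between -0.014 and 0.014 m and z of shaker in the frame of tray_three between 0.001 and 0.009 m and (y of shaker in the frame of tray_three between -0.087 and -0.059 m or y of shaker in the frame of tray_three between 0.059 and 0.087 m) and x of jar_squat in the frame of tray_three between -0.014 and 0.014 m and z of jar_squat in the frame of tray_three between 0.001 and 0.009 m and (y of jar_squat in the frame of tray_three between -0.087 and -0.059 m or y of jar_squat in the frame of tray_three between 0.059 and 0.087 m) and x of tin in the frame of tray_two between -0.014 and 0.014 m and z of tin in the frame of tray_two between 0.001 and 0.009 m and (y of tin in the frame of tray_two between -0.0505 and -0.0225 m or y of tin in the frame of tray_two between 0.0225 and 0.0505 m) and x of jar_slim in the frame of tray_two between -0.014 and 0.014 m and z of jar_slim in the frame of tray_two between 0.001 and 0.009 m and (y of jar_slim in the frame of tray_two between -0.0505 and -0.0225 m or y of jar_slim in the frame of tray_two between 0.0225 and 0.0505 m) and distance of mill_short from where it was at the start of the episode below 0.02 m and angle between each of tray_three, tray_two's own z axis and vertical below 0.05 rad); the robot touches nothing.
It fails at once if one of the five things for the trays is tipped over (more than 0.7 rad) (angle between any of mill_tall, shaker, jar_squat, tin, jar_slim's own z axis and vertical above 0.7 rad).
It fails at once if the shorter mill is moved more than 20 mm or tipped (distance of mill_short from where it was at the start of the episode above 0.02 m or angle between mill_short's own z axis and vertical above 0.5 rad).
It also fails if it takes over 125 s, if anything falls off the work surface, if the arm or the gripper's body presses on something with over 40 N, if the wrist force passes 120 N, or if a joint passes its speed limit or range.

## Working session

There is one attempt and no reset: what is moved stays moved. The work goes in short steps, Python scripts to look and compute and a tool call to move; the robot and the scene stay as the last step left them, time stands still between calls to the robot, and variables do not carry over. Pictures are saved under pics/ and viewed, at most 14 in all, crops included, and the job is handed in when it is done.

Besides the shell and the picture viewer there is one more tool, called after ">>>" by a JSON object that holds its "name" and its "arguments". jog_arm: Moves the arm, as the interface text tells. Shift numbers are shares of 40 mm and turn numbers shares of 6 degrees, none past 1 either way. Its arguments: {"type":"object","properties":{"increments":{"type":"array"},"grip_force":{"type":"number"}},"required":["increments"]}

```bash
mkdir -p pics; python3 - <<'E'
from rig import arm
import cv2,numpy as np,pickle
d={}
for n in("top","scene"):
    i=arm.get_image(n); d[n]=i; cv2.imwrite(f"pics/{n}0.png",i["frame"][:,:,::-1])
    print(n,i["fx"],i["fy"],i["cx"],i["cy"],i["origin"],i["orientation"])
pickle.dump(d,open("d0.pkl","wb"))
s=arm.observe();print(s)
E
```

```text
top 468.1000272163371 468.1000272163371 254.00563304183896 191.96981888609403 [ 0.44951582 -0.01444567  1.23200601] [-0.6955318   0.71762132 -0.01536893  0.03192108]
scene 422.9883692491832 422.9883692491832 258.6960242375036 198.38373848471798 [ 0.89161251 -0.50845271  0.93747736] [ 0.91074109  0.28026785 -0.08332547 -0.29164612]
{'clock': 0.1, 'joint_positions': array([ 1.20318761e+00,  1.16441273e-01,  1.44219008e+00, -1.84647347e-05,
        1.58400209e+00, -3.77948301e-02]), 'qvel': array([ 0.00038508, -0.00239633, -0.00093319, -0.00075162,  0.0012263 ,
       -0.0012965 ]), 'tau': array([ 2.43816379e-03, -7.33680296e+01, -6.33786964e+01,  7.79318839e-05,
        5.18946763e-03, -5.51335660e-06]), 'ee_pos': array([0.2185688 , 0.63848308, 0.25563899]), 'tcp_rot': array([ 1.64160630e-01,  9.86433483e-01, -5.11602508e-04, -9.57222050e-05]), 'wrist_force': array([-0.48337971,  0.19548822,  0.87657056]), 'torque': array([-0.00994434,  0.0423319 , -0.04131633]), 'gripper_force': 0.0, 'width': 0.08511614102476818}
```

View pics/top0.png

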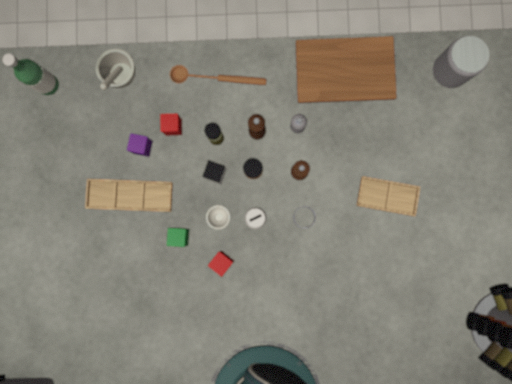

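View pics/scene0.png

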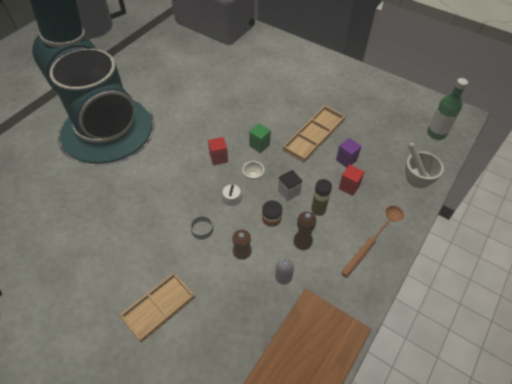

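The top view shows, by pixel: slim jar (213,132), tall mill (257,125), shaker (299,122), tin (214,171), squat jar (253,168), short mill (300,170), three-tray (128,195) and two-tray (389,196). Image up is +x. The scene view agrees. Next I'll measure from magnified crops.

```bash
cat > h.py <<'E'
import numpy as np,cv2,pickle
from scipy.spatial.transform import Rotation as R
def ray(i,u,v,z):
    d=R.from_quat(i["orientation"]).apply([(u-i["cx"])/i["fx"],(v-i["cy"])/i["fy"],1]); o=np.array(i["origin"])
    return o+d*(z-o[2])/d[2]
def proj(i,p):
    c=R.from_quat(i["orientation"]).inv().apply(np.array(p)-i["origin"])
    return c[0]/c[2]*i["fx"]+i["cx"],c[1]/c[2]*i["fy"]+i["cy"]
E
python3 - <<'E'
from h import *
d=pickle.load(open("d0.pkl","rb"));i=d["top"];f=i["frame"]
a=cv2.resize(f[105:185,195:325],None,fx=6,fy=6,interpolation=cv2.INTER_CUBIC)
cv2.imwrite("pics/c1.png",a[:,:,::-1])
j=d["scene"];a=cv2.resize(j["frame"][160:290,220:350],None,fx=4.5,fy=4.5,interpolation=cv2.INTER_CUBIC)
cv2.imwrite("pics/c2.png",a[:,:,::-1])
# trays: light wood mask
hsv=cv2.cvtColor(f,cv2.COLOR_RGB2HSV)
m=cv2.inRange(hsv,(8,45,120),(30,255,255))
m=cv2.morphologyEx(m,cv2.MORPH_CLOSE,np.ones((5,5)))
for c in cv2.findContours(m,0,2)[0]:
    if cv2.contourArea(c)<300: continue
    r=cv2.minAreaRect(c);P=[ray(i,*q,0.02) for q in cv2.boxPoints(r)]
    C=np.mean(P,0);e=P[1]-P[0];g=P[2]-P[1]
    l=e if np.linalg.norm(e)>np.linalg.norm(g) else g
    print(r,C,np.linalg.norm(e),np.linalg.norm(g),np.degrees(np.arctan2(l[1],l[0])))
# dark things
m=cv2.inRange(hsv,(0,0,0),(180,255,75))
for c in cv2.findContours(m[100:190,190:330],0,2)[0]:
    if cv2.contourArea(c)<40: continue
    r=cv2.minAreaRect(c);print("dark",np.array(r[0])+[190,100],r[1],r[2])
E
```

```text
((128.21505737304688, 194.69313049316406), (87.60660552978516, 31.274852752685547), 2.12109637260437) [0.53468434 0.34169248 0.02      ] 0.0820127171746281 0.2310837282706295 -93.99011279974144
((388.1720275878906, 195.80401611328125), (61.268272399902344, 31.573284149169922), 10.30484676361084) [ 0.51029719 -0.33240127  0.02      ] 0.08190294289253158 0.156662597595687 -102.31864737144876
((217.56166076660156, 74.44124603271484), (97.26091003417969, 19.114933013916016), 1.3803540468215942) [0.84571925 0.09994962 0.02      ] 0.05166879021508595 0.2582851586675078 -93.6317493733682
((345.43438720703125, 68.98307800292969), (64.44461059570312, 100.19670867919922), 87.7688217163086) [ 0.84777434 -0.23718007  0.02      ] 0.26354353466633135 0.17240308714597707 -90.01804794496921
dark [213.75 171.25] (18.024980545043945, 17.076295852661133) 18.43494987487793
dark [252.  167.5] (18.0, 19.0) -0.0
dark [213.70000458 133.40000153] (21.913463592529297, 14.310833930969238) 63.43495178222656
dark [256.5 126.5] (23.0, 15.0) 90.0
```

View pics/c1.png

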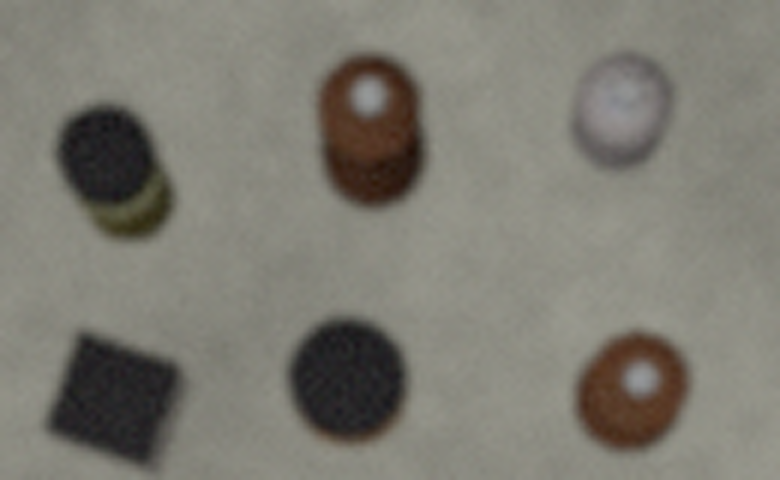

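View pics/c2.png

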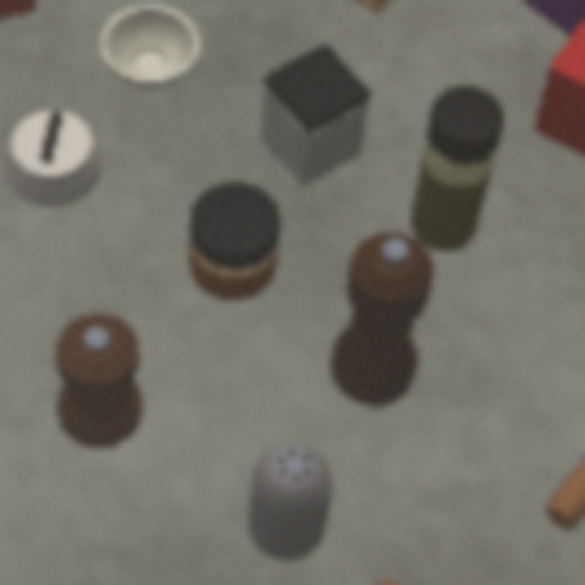

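The crops show clear lids and knobs. In the top crop: slim cap (105,155), tall knob (367,95), shaker top (622,102), tin lid corners (82,332)/(182,375)/(152,467)/(48,430), squat lid (347,378), short knob (641,378). I'll cast these from both views and compare.

```bash
python3 - <<'E'
from h import *
d=pickle.load(open("d0.pkl","rb"));i=d["top"];j=d["scene"]
T=lambda x,y,z:ray(i,195+(x+.5)/6-.5,105+(y+.5)/6-.5,z)
S=lambda x,y,z:ray(j,220+(x+.5)/4.5-.5,160+(y+.5)/4.5-.5,z)
for n,t,s,z in [("slim",(105,155),(468,113),.110),("tall",(367,95),(396,247),.123),("shaker",(622,102),(292,466),.070),("squat",(347,378),(236,220),.05),("short",(641,378),(96,336),.078)]:
    print(n,T(*t,z).round(4),S(*s,z).round(4))
a=[T(*q,.064)for q in[(82,332),(182,375),(152,467),(48,430)]];b=[S(*q,.064)for q in[(325,45),(370,95),(308,128),(263,85)]]
for P in(a,b):
    print("tin",np.mean(P,0).round(4),[round(float(np.linalg.norm(P[k]-P[k-1])),3)for k in range(4)],[np.degrees(np.arctan2(*(P[k]-P[k-1])[1::-1])).round(1) for k in range(4)])
hsv=cv2.cvtColor(i["frame"],cv2.COLOR_RGB2HSV)
E
python3 - <<'E'
from h import *
d=pickle.load(open("d0.pkl","rb"));i=d["top"];j=d["scene"]
a=cv2.resize(i["frame"][172:220,80:180],None,fx=6,fy=6,interpolation=cv2.INTER_CUBIC)
b=cv2.resize(i["frame"][172:220,345:430],None,fx=6,fy=6,interpolation=cv2.INTER_CUBIC)
b=cv2.copyMakeBorder(b,0,0,0,90,0)
cv2.imwrite("pics/c3.png",np.vstack([a,b])[:,:,::-1])
E
```

```text
slim [0.6782 0.108  0.11  ] [0.6805 0.1074 0.11  ]
tall [0.6961 0.001  0.123 ] [0.6952 0.0012 0.123 ]
shaker [ 0.7011 -0.1047  0.07  ] [ 0.7055 -0.1096  0.07  ]
squat [0.5913 0.0142 0.05  ] [0.5941 0.0116 0.05  ]
short [ 0.5839 -0.1077  0.078 ] [ 0.5829 -0.1073  0.078 ]
tin [0.5832 0.1109 0.064 ] [0.044, 0.046, 0.041, 0.046] [np.float64(-20.5), np.float64(-115.2), np.float64(160.5), np.float64(68.6)]
tin [0.5871 0.1077 0.064 ] [0.048, 0.044, 0.044, 0.04] [np.float64(73.0), np.float64(-22.6), np.float64(-112.8), np.float64(162.9)]
```

View pics/c3.png

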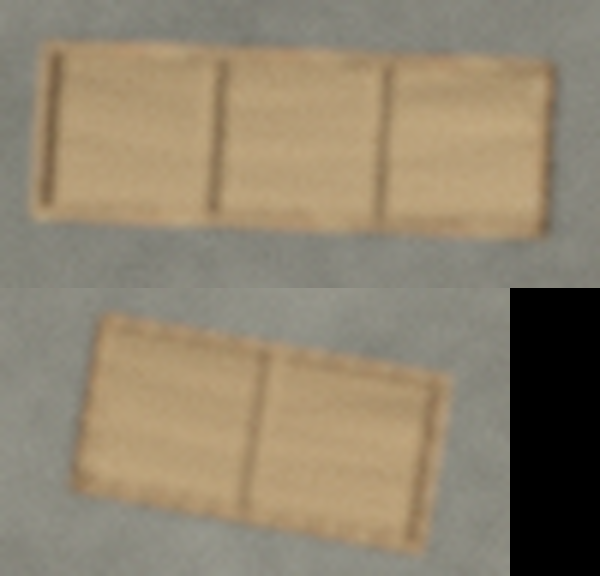

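Both views agree within 5 mm and the sizes match. Trays from the corners in the last crop: three at (0.535, 0.342) yaw -4°, two at (0.510, -0.332) yaw -12.3°. First the tall mill, with the fingers closing along world x.

>>> {"name": "jog_arm", "arguments": {"increments": [{"tx":0.74,"ty":-0.99,"rz":-0.74,"grip":1},{"tx":0.74,"ty":-0.99,"rz":-0.74},{"tx":0.74,"ty":-0.99,"rz":-0.74},{"tx":0.74,"ty":-0.99,"rz":-0.74},{"tx":0.74,"ty":-0.99,"rz":-0.74},{"tx":0.74,"ty":-0.99,"rz":-0.74},{"tx":0.74,"ty":-0.99,"rz":-0.74},{"tx":0.74,"ty":-0.99,"rz":-0.74},{"tx":0.74,"ty":-0.99,"rz":-0.74},{"tx":0.74,"ty":-0.99,"rz":-0.74}]}}

```text
validation failed for argument at $.in...
```

>>> {"name": "jog_arm", "arguments": {"increments": [{"tx":0.74,"ty":-0.99,"rz":-0.74},{"tx":0.74,"ty":-0.99,"rz":-0.74},{"tx":0.74,"ty":-0.99,"rz":-0.74},{"tx":0.74,"ty":-0.99,"rz":-0.74},{"tx":0.74,"ty":-0.99,"rz":-0.74},{"tx":0.8,"ty":-0.99,"rz":-0.74},{},{}]}}

```text
validation failed for argument at $.in...
```

The rows were refused, probably because every row needs all its fields. I'll try one full row.

>>> {"name": "jog_arm", "arguments": {"increments": [{"tx":0.74,"ty":-0.99,"tz":0,"rx":0,"ry":0,"rz":-0.74,"grip":1}]}}

```text
clock: 0.2
ee_pos: [0.2463, 0.6007, 0.2549]
tcp_rot: [0.201, 0.98, -0.001, -0.001]
wrist_force: [1.7, -0.1, 0.1]
width: 0.0854
gripper_force: 0.0
```

>>> {"name": "jog_arm", "arguments": {"increments": [{"tx":0.74,"ty":-0.99,"tz":0,"rx":0,"ry":0,"rz":-0.74,"grip":1},{"tx":0.74,"ty":-0.99,"tz":0,"rx":0,"ry":0,"rz":-0.74,"grip":1},{"tx":0.74,"ty":-0.99,"tz":0,"rx":0,"ry":0,"rz":-0.74,"grip":1},{"tx":0.74,"ty":-0.99,"tz":0,"rx":0,"ry":0,"rz":-0.74,"grip":1},{"tx":0.74,"ty":-0.99,"tz":0,"rx":0,"ry":0,"rz":-0.74,"grip":1},{"tx":0.74,"ty":-0.99,"tz":0,"rx":0,"ry":0,"rz":-0.74,"grip":1},{"tx":0.74,"ty":-0.99,"tz":0,"rx":0,"ry":0,"rz":-0.74,"grip":1},{"tx":0.74,"ty":-0.99,"tz":0,"rx":0,"ry":0,"rz":-0.74,"grip":1},{"tx":0.74,"ty":-0.99,"tz":0,"rx":0,"ry":0,"rz":-0.74,"grip":1},{"tx":0.74,"ty":-0.99,"tz":0,"rx":0,"ry":0,"rz":-0.74,"grip":1}]}}

```text
clock: 1.2
ee_pos: [0.545, 0.2011, 0.2562]
tcp_rot: [0.559, 0.829, -0.0, -0.0]
wrist_force: [1.5, 0.4, 0.5]
width: 0.0854
gripper_force: 0.0
```

>>> {"name": "jog_arm", "arguments": {"increments": [{"tx":0.74,"ty":-0.99,"tz":0,"rx":0,"ry":0,"rz":-0.74,"grip":1},{"tx":0.74,"ty":-0.99,"tz":0,"rx":0,"ry":0,"rz":-0.74,"grip":1},{"tx":0.74,"ty":-0.99,"tz":0,"rx":0,"ry":0,"rz":-0.74,"grip":1},{"tx":0.74,"ty":-0.99,"tz":0,"rx":0,"ry":0,"rz":-0.74,"grip":1},{"tx":0.7,"ty":-0.95,"tz":0,"rx":0,"ry":0,"rz":-0.74,"grip":1},{"tx":0,"ty":0,"tz":0,"rx":0,"ry":0,"rz":0,"grip":1},{"tx":0,"ty":0,"tz":0,"rx":0,"ry":0,"rz":0,"grip":1}]}}

```text
clock: 1.9
ee_pos: [0.6908, 0.0058, 0.2553]
tcp_rot: [0.707, 0.707, -0.0, -0.001]
wrist_force: [0.3, -0.1, -0.6]
width: 0.0853
gripper_force: 0.0
```

>>> {"name": "jog_arm", "arguments": {"increments": [{"tx":0.12,"ty":-0.12,"tz":-0.7,"rx":0,"ry":0,"rz":0,"grip":1},{"tx":0,"ty":0,"tz":-0.8,"rx":0,"ry":0,"rz":0,"grip":1},{"tx":0,"ty":0,"tz":-0.8,"rx":0,"ry":0,"rz":0,"grip":1},{"tx":0,"ty":0,"tz":-0.8,"rx":0,"ry":0,"rz":0,"grip":1},{"tx":0,"ty":0,"tz":-0.5,"rx":0,"ry":0,"rz":0,"grip":1},{"tx":0,"ty":0,"tz":-0.3,"rx":0,"ry":0,"rz":0,"grip":1},{"tx":0,"ty":0,"tz":0,"rx":0,"ry":0,"rz":0,"grip":1}]}}

```text
clock: 2.6
ee_pos: [0.6945, 0.0027, 0.099]
tcp_rot: [0.706, 0.708, -0.001, -0.001]
wrist_force: [0.6, -0.0, -1.3]
width: 0.0852
gripper_force: 0.0
```

>>> {"name": "jog_arm", "arguments": {"increments": [{"tx":0,"ty":0,"tz":0,"rx":0,"ry":0,"rz":0,"grip":0.4},{"tx":0,"ty":0,"tz":0,"rx":0,"ry":0,"rz":0,"grip":0.3},{"tx":0,"ty":0,"tz":0,"rx":0,"ry":0,"rz":0,"grip":0.3},{"tx":0,"ty":0,"tz":0,"rx":0,"ry":0,"rz":0,"grip":0.3},{"tx":0,"ty":0,"tz":0,"rx":0,"ry":0,"rz":0,"grip":0.3},{"tx":0,"ty":0,"tz":0,"rx":0,"ry":0,"rz":0,"grip":0.3}], "grip_force": 40}}

```text
clock: 3.2
ee_pos: [0.6958, 0.0018, 0.1018]
tcp_rot: [0.707, 0.708, 0.001, 0.001]
wrist_force: [-2.5, 1.3, 6.4]
width: 0.0428
gripper_force: 40.4
```

>>> {"name": "jog_arm", "arguments": {"increments": [{"tx":0,"ty":0,"tz":0.4,"rx":0,"ry":0,"rz":0,"grip":0.3},{"tx":0,"ty":0,"tz":0.8,"rx":0,"ry":0,"rz":0,"grip":0.3},{"tx":0,"ty":0,"tz":0.9,"rx":0,"ry":0,"rz":0,"grip":0.3},{"tx":0,"ty":0,"tz":0.9,"rx":0,"ry":0,"rz":0,"grip":0.3},{"tx":0,"ty":0,"tz":0.7,"rx":0,"ry":0,"rz":0,"grip":0.3},{"tx":0,"ty":0,"tz":0.4,"rx":0,"ry":0,"rz":0,"grip":0.3},{"tx":0,"ty":0,"tz":0,"rx":0,"ry":0,"rz":0,"grip":0.3}]}}

```text
clock: 3.9
ee_pos: [0.6959, 0.0018, 0.2674]
tcp_rot: [0.707, 0.707, 0.001, 0.001]
wrist_force: [-0.7, -0.6, -2.0]
width: 0.0429
gripper_force: 41.3
```

>>> {"name": "jog_arm", "arguments": {"increments": [{"tx":-0.2,"ty":0.4,"tz":0,"rx":0,"ry":0,"rz":-0.07,"grip":0.3},{"tx":-0.45,"ty":0.9,"tz":0,"rx":0,"ry":0,"rz":-0.1,"grip":0.3},{"tx":-0.45,"ty":0.95,"tz":0,"rx":0,"ry":0,"rz":-0.1,"grip":0.3},{"tx":-0.45,"ty":0.95,"tz":0,"rx":0,"ry":0,"rz":-0.1,"grip":0.3},{"tx":-0.45,"ty":0.95,"tz":0,"rx":0,"ry":0,"rz":-0.1,"grip":0.3},{"tx":-0.45,"ty":0.95,"tz":0,"rx":0,"ry":0,"rz":-0.1,"grip":0.3},{"tx":-0.45,"ty":0.95,"tz":0,"rx":0,"ry":0,"rz":-0.1,"grip":0.3},{"tx":-0.45,"ty":0.95,"tz":0,"rx":0,"ry":0,"rz":0,"grip":0.3},{"tx":-0.4,"ty":0.9,"tz":0,"rx":0,"ry":0,"rz":0,"grip":0.3},{"tx":-0.2,"ty":0.4,"tz":0,"rx":0,"ry":0,"rz":0,"grip":0.3}]}}

```text
clock: 4.9
ee_pos: [0.5356, 0.3362, 0.2624]
tcp_rot: [0.73, 0.683, -0.001, -0.001]
wrist_force: [1.0, -0.0, -2.7]
width: 0.0426
gripper_force: 41.2
```

>>> {"name": "jog_arm", "arguments": {"increments": [{"tx":0,"ty":0,"tz":0,"rx":0,"ry":0,"rz":0,"grip":0.3},{"tx":0,"ty":0,"tz":0,"rx":0,"ry":0,"rz":0,"grip":0.3}]}}

```text
clock: 5.1
ee_pos: [0.5374, 0.3334, 0.2632]
tcp_rot: [0.731, 0.682, -0.001, 0.0]
wrist_force: [0.1, 0.0, -0.8]
width: 0.0429
gripper_force: 41.2
```

>>> {"name": "jog_arm", "arguments": {"increments": [{"tx":-0.07,"ty":0.21,"tz":-0.3,"rx":0,"ry":0,"rz":0,"grip":0.3},{"tx":0,"ty":0,"tz":-0.8,"rx":0,"ry":0,"rz":0,"grip":0.3},{"tx":0,"ty":0,"tz":-0.8,"rx":0,"ry":0,"rz":0,"grip":0.3},{"tx":0,"ty":0,"tz":-0.8,"rx":0,"ry":0,"rz":0,"grip":0.3},{"tx":0,"ty":0,"tz":-0.6,"rx":0,"ry":0,"rz":0,"grip":0.3},{"tx":0,"ty":0,"tz":-0.3,"rx":0,"ry":0,"rz":0,"grip":0.3},{"tx":0,"ty":0,"tz":-0.2,"rx":0,"ry":0,"rz":0,"grip":0.3},{"tx":0,"ty":0,"tz":-0.08,"rx":0,"ry":0,"rz":0,"grip":0.3},{"tx":0,"ty":0,"tz":0,"rx":0,"ry":0,"rz":0,"grip":0.3},{"tx":0,"ty":0,"tz":0,"rx":0,"ry":0,"rz":0,"grip":0.3}]}}

```text
clock: 6.1
ee_pos: [0.535, 0.3424, 0.1102]
tcp_rot: [0.731, 0.682, 0.001, 0.0]
wrist_force: [-0.7, 0.5, -1.0]
width: 0.0425
gripper_force: 41.2
```

>>> {"name": "jog_arm", "arguments": {"increments": [{"tx":0,"ty":0,"tz":-0.05,"rx":0,"ry":0,"rz":0,"grip":0.3},{"tx":0,"ty":0,"tz":-0.03,"rx":0,"ry":0,"rz":0,"grip":0.3},{"tx":0,"ty":0,"tz":0,"rx":0,"ry":0,"rz":0,"grip":0.3}]}}

```text
clock: 6.4
ee_pos: [0.5348, 0.3425, 0.1068]
tcp_rot: [0.731, 0.682, 0.001, 0.0]
wrist_force: [-1.6, -0.4, 5.6]
width: 0.0425
gripper_force: 41.9
```

>>> {"name": "jog_arm", "arguments": {"increments": [{"tx":0,"ty":0,"tz":0,"rx":0,"ry":0,"rz":0,"grip":0.7},{"tx":0,"ty":0,"tz":0,"rx":0,"ry":0,"rz":0,"grip":1},{"tx":0,"ty":0,"tz":0,"rx":0,"ry":0,"rz":0,"grip":1},{"tx":0,"ty":0,"tz":0,"rx":0,"ry":0,"rz":0,"grip":1},{"tx":0,"ty":0,"tz":0.3,"rx":0,"ry":0,"rz":0,"grip":1},{"tx":0,"ty":0,"tz":0.8,"rx":0,"ry":0,"rz":0,"grip":1},{"tx":0,"ty":0,"tz":0.9,"rx":0,"ry":0,"rz":0,"grip":1},{"tx":0,"ty":0,"tz":0.9,"rx":0,"ry":0,"rz":0,"grip":1}]}}

```text
clock: 7.2
ee_pos: [0.5344, 0.3421, 0.2242]
tcp_rot: [0.731, 0.682, 0.0, 0.0]
wrist_force: [0.3, 0.1, 0.8]
width: 0.0852
gripper_force: 0.0
```

>>> {"name": "jog_arm", "arguments": {"increments": [{"tx":0.17,"ty":-0.95,"tz":0,"rx":0,"ry":0,"rz":0.08,"grip":1},{"tx":0.17,"ty":-0.95,"tz":0,"rx":0,"ry":0,"rz":0.08,"grip":1},{"tx":0.17,"ty":-0.95,"tz":0,"rx":0,"ry":0,"rz":0.08,"grip":1},{"tx":0.17,"ty":-0.95,"tz":0,"rx":0,"ry":0,"rz":0.08,"grip":1},{"tx":0.17,"ty":-0.95,"tz":0,"rx":0,"ry":0,"rz":0.08,"grip":1},{"tx":0.17,"ty":-0.95,"tz":0,"rx":0,"ry":0,"rz":0.08,"grip":1},{"tx":0.17,"ty":-0.95,"tz":0,"rx":0,"ry":0,"rz":0.08,"grip":1},{"tx":0.17,"ty":-0.95,"tz":0,"rx":0,"ry":0,"rz":0.08,"grip":1},{"tx":0.07,"ty":-0.6,"tz":0,"rx":0,"ry":0,"rz":0.03,"grip":1},{"tx":0,"ty":0,"tz":0,"rx":0,"ry":0,"rz":0,"grip":1}]}}

```text
clock: 8.2
ee_pos: [0.5921, 0.0116, 0.2228]
tcp_rot: [0.708, 0.707, 0.0, 0.0]
wrist_force: [0.5, 0.3, -0.2]
width: 0.0855
gripper_force: 0.0
```

>>> {"name": "jog_arm", "arguments": {"increments": [{"tx":0,"ty":0,"tz":0,"rx":0,"ry":0,"rz":0,"grip":1},{"tx":0,"ty":0,"tz":0,"rx":0,"ry":0,"rz":0,"grip":1}]}}

```text
clock: 8.4
ee_pos: [0.5918, 0.015, 0.2224]
tcp_rot: [0.707, 0.708, 0.0, 0.0]
wrist_force: [1.0, -0.1, -0.2]
width: 0.0857
gripper_force: 0.0
```

```bash
python3 - <<'E'
from rig import arm
import cv2,numpy as np
i=arm.get_image("top");cv2.imwrite("pics/t1.png",cv2.resize(i["frame"][100:240,75:345],None,fx=2.9,fy=2.9)[:,:,::-1])
E
```

```text
(no output)
```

View pics/t1.png

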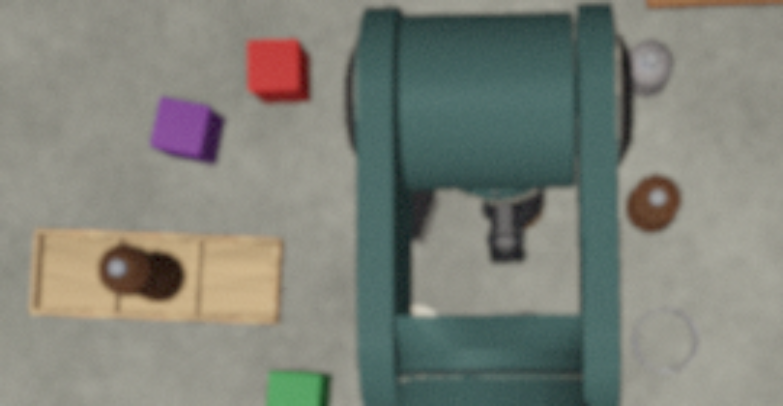

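The tall mill stands in the middle compartment (foot at about (160,275) in the crop). Next I go down on the squat jar.

>>> {"name": "jog_arm", "arguments": {"increments": [{"tx":0,"ty":-0.05,"tz":-0.6,"rx":0,"ry":0,"rz":0,"grip":1},{"tx":0,"ty":0,"tz":-0.9,"rx":0,"ry":0,"rz":0,"grip":1},{"tx":0,"ty":0,"tz":-0.9,"rx":0,"ry":0,"rz":0,"grip":1},{"tx":0,"ty":0,"tz":-0.9,"rx":0,"ry":0,"rz":0,"grip":1},{"tx":0,"ty":0,"tz":-0.7,"rx":0,"ry":0,"rz":0,"grip":1},{"tx":0,"ty":0,"tz":-0.5,"rx":0,"ry":0,"rz":0,"grip":1},{"tx":0,"ty":0,"tz":0,"rx":0,"ry":0,"rz":0,"grip":1},{"tx":0,"ty":0,"tz":0,"rx":0,"ry":0,"rz":0,"grip":1}]}}

```text
clock: 9.25
ee_pos: [0.592, 0.0128, 0.0426]
tcp_rot: [0.706, 0.708, 0.0, 0.0]
wrist_force: [-0.2, 0.6, -0.2]
width: 0.0853
gripper_force: 0.0
```

>>> {"name": "jog_arm", "arguments": {"increments": [{"tx":0,"ty":0,"tz":0,"rx":0,"ry":0,"rz":0,"grip":0.4},{"tx":0,"ty":0,"tz":0,"rx":0,"ry":0,"rz":0,"grip":0.4},{"tx":0,"ty":0,"tz":0,"rx":0,"ry":0,"rz":0,"grip":0.4},{"tx":0,"ty":0,"tz":0,"rx":0,"ry":0,"rz":0,"grip":0.4},{"tx":0,"ty":0,"tz":0,"rx":0,"ry":0,"rz":0,"grip":0.4}]}}

```text
clock: 9.75
ee_pos: [0.5924, 0.0123, 0.0434]
tcp_rot: [0.707, 0.708, 0.001, 0.001]
wrist_force: [-1.7, 1.3, 6.6]
width: 0.051
gripper_force: 41.0
```

>>> {"name": "jog_arm", "arguments": {"increments": [{"tx":0,"ty":0,"tz":0.4,"rx":0,"ry":0,"rz":0,"grip":0.4},{"tx":0,"ty":0,"tz":0.8,"rx":0,"ry":0,"rz":0,"grip":0.4},{"tx":0,"ty":0,"tz":0.9,"rx":0,"ry":0,"rz":0,"grip":0.4},{"tx":0,"ty":0,"tz":0.9,"rx":0,"ry":0,"rz":0,"grip":0.4},{"tx":0,"ty":0,"tz":0.7,"rx":0,"ry":0,"rz":0,"grip":0.4},{"tx":0,"ty":0,"tz":0,"rx":0,"ry":0,"rz":0,"grip":0.4}]}}

```text
clock: 10.35
ee_pos: [0.5931, 0.0122, 0.196]
tcp_rot: [0.707, 0.707, 0.002, 0.003]
wrist_force: [-0.1, -0.3, -0.2]
width: 0.0509
gripper_force: 42.2
```

>>> {"name": "jog_arm", "arguments": {"increments": [{"tx":-0.1,"ty":0.4,"tz":0,"rx":0,"ry":0,"rz":-0.09,"grip":0.4},{"tx":-0.2,"ty":0.9,"tz":0,"rx":0,"ry":0,"rz":-0.09,"grip":0.4},{"tx":-0.2,"ty":0.9,"tz":0,"rx":0,"ry":0,"rz":-0.09,"grip":0.4},{"tx":-0.2,"ty":0.9,"tz":0,"rx":0,"ry":0,"rz":-0.09,"grip":0.4},{"tx":-0.2,"ty":0.9,"tz":0,"rx":0,"ry":0,"rz":-0.09,"grip":0.4},{"tx":-0.2,"ty":0.9,"tz":0,"rx":0,"ry":0,"rz":-0.09,"grip":0.4},{"tx":-0.2,"ty":0.9,"tz":0,"rx":0,"ry":0,"rz":-0.09,"grip":0.4},{"tx":-0.2,"ty":0.6,"tz":0,"rx":0,"ry":0,"rz":-0.04,"grip":0.4},{"tx":0,"ty":0,"tz":0,"rx":0,"ry":0,"rz":0,"grip":0.4},{"tx":0,"ty":0,"tz":0,"rx":0,"ry":0,"rz":0,"grip":0.4}]}}

```text
clock: 11.35
ee_pos: [0.5315, 0.2684, 0.1899]
tcp_rot: [0.731, 0.683, -0.0, 0.0]
wrist_force: [-0.0, 0.8, -1.3]
width: 0.0507
gripper_force: 42.2
```

>>> {"name": "jog_arm", "arguments": {"increments": [{"tx":0,"ty":0,"tz":0,"rx":0,"ry":0,"rz":0,"grip":0.4}]}}

```text
clock: 11.45
ee_pos: [0.532, 0.2675, 0.19]
tcp_rot: [0.731, 0.682, -0.0, 0.0]
wrist_force: [-0.1, -0.4, -1.2]
width: 0.0508
gripper_force: 42.2
```

>>> {"name": "jog_arm", "arguments": {"increments": [{"tx":-0.05,"ty":0.03,"tz":-0.3,"rx":0,"ry":0,"rz":0,"grip":0.4},{"tx":0,"ty":0,"tz":-0.8,"rx":0,"ry":0,"rz":0,"grip":0.4},{"tx":0,"ty":0,"tz":-0.8,"rx":0,"ry":0,"rz":0,"grip":0.4},{"tx":0,"ty":0,"tz":-0.7,"rx":0,"ry":0,"rz":0,"grip":0.4},{"tx":0,"ty":0,"tz":-0.5,"rx":0,"ry":0,"rz":0,"grip":0.4},{"tx":0,"ty":0,"tz":-0.3,"rx":0,"ry":0,"rz":0,"grip":0.4},{"tx":0,"ty":0,"tz":-0.1,"rx":0,"ry":0,"rz":0,"grip":0.4},{"tx":0,"ty":0,"tz":-0.05,"rx":0,"ry":0,"rz":0,"grip":0.4},{"tx":0,"ty":0,"tz":0,"rx":0,"ry":0,"rz":0,"grip":0.4}]}}

```text
clock: 12.35
ee_pos: [0.5303, 0.2694, 0.0488]
tcp_rot: [0.731, 0.682, 0.001, 0.0]
wrist_force: [0.1, -0.0, -0.0]
width: 0.0505
gripper_force: 42.3
```

>>> {"name": "jog_arm", "arguments": {"increments": [{"tx":0,"ty":0,"tz":-0.04,"rx":0,"ry":0,"rz":0,"grip":0.4},{"tx":0,"ty":0,"tz":0,"rx":0,"ry":0,"rz":0,"grip":0.4},{"tx":0,"ty":0,"tz":0,"rx":0,"ry":0,"rz":0,"grip":0.8},{"tx":0,"ty":0,"tz":0,"rx":0,"ry":0,"rz":0,"grip":1},{"tx":0,"ty":0,"tz":0,"rx":0,"ry":0,"rz":0,"grip":1},{"tx":0,"ty":0,"tz":0,"rx":0,"ry":0,"rz":0,"grip":1},{"tx":0,"ty":0,"tz":0.3,"rx":0,"ry":0,"rz":0,"grip":1},{"tx":0,"ty":0,"tz":0.8,"rx":0,"ry":0,"rz":0,"grip":1},{"tx":0,"ty":0,"tz":1,"rx":0,"ry":0,"rz":0,"grip":1},{"tx":0,"ty":0,"tz":1,"rx":0,"ry":0,"rz":0,"grip":1}]}}

```text
clock: 13.35
ee_pos: [0.5295, 0.2693, 0.1725]
tcp_rot: [0.731, 0.682, -0.0, -0.0]
wrist_force: [0.2, 0.1, 0.1]
width: 0.0859
gripper_force: 0.0
```

>>> {"name": "jog_arm", "arguments": {"increments": [{"tx":0.43,"ty":-0.94,"tz":0.2,"rx":0,"ry":0,"rz":0.82,"grip":1},{"tx":0.43,"ty":-0.94,"tz":0,"rx":0,"ry":0,"rz":0.82,"grip":1},{"tx":0.43,"ty":-0.94,"tz":0,"rx":0,"ry":0,"rz":0.82,"grip":1},{"tx":0.43,"ty":-0.94,"tz":0,"rx":0,"ry":0,"rz":0.82,"grip":1},{"tx":0.43,"ty":-0.94,"tz":0,"rx":0,"ry":0,"rz":0.82,"grip":1},{"tx":0.43,"ty":-0.94,"tz":0,"rx":0,"ry":0,"rz":0.82,"grip":1},{"tx":0.43,"ty":-0.94,"tz":0,"rx":0,"ry":0,"rz":0.82,"grip":1},{"tx":0.43,"ty":-0.94,"tz":0,"rx":0,"ry":0,"rz":0.82,"grip":1},{"tx":0.43,"ty":-0.94,"tz":0,"rx":0,"ry":0,"rz":0.82,"grip":1},{"tx":0.43,"ty":-0.94,"tz":0,"rx":0,"ry":0,"rz":0.82,"grip":1}]}}

```text
clock: 14.35
ee_pos: [0.7023, -0.1083, 0.1794]
tcp_rot: [0.379, 0.925, 0.0, 0.0]
wrist_force: [-0.2, 0.9, 0.1]
width: 0.0854
gripper_force: 0.0
```

>>> {"name": "jog_arm", "arguments": {"increments": [{"tx":0,"ty":0,"tz":0,"rx":0,"ry":0,"rz":0,"grip":1},{"tx":0,"ty":0,"tz":0,"rx":0,"ry":0,"rz":0,"grip":1},{"tx":0,"ty":0,"tz":0,"rx":0,"ry":0,"rz":0,"grip":1}]}}

```text
clock: 14.65
ee_pos: [0.7016, -0.1058, 0.1788]
tcp_rot: [0.381, 0.925, 0.0, 0.0]
wrist_force: [-0.8, 0.3, -0.4]
width: 0.0857
gripper_force: 0.0
```

```bash
python3 - <<'E'
from rig import arm
import cv2,numpy as np,pickle
i=arm.get_image("top");j=arm.get_image("scene");pickle.dump({"top":i,"scene":j},open("d1.pkl","wb"))
a=cv2.resize(i["frame"][160:220,75:200],(600,288),interpolation=2)
b=cv2.resize(j["frame"][170:290,220:360],(350,300),interpolation=2);b=cv2.copyMakeBorder(b,0,0,0,250,0)
cv2.imwrite("pics/t2.png",np.vstack([a,b])[:,:,::-1])
E
```

```text
(no output)
```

View pics/t2.png

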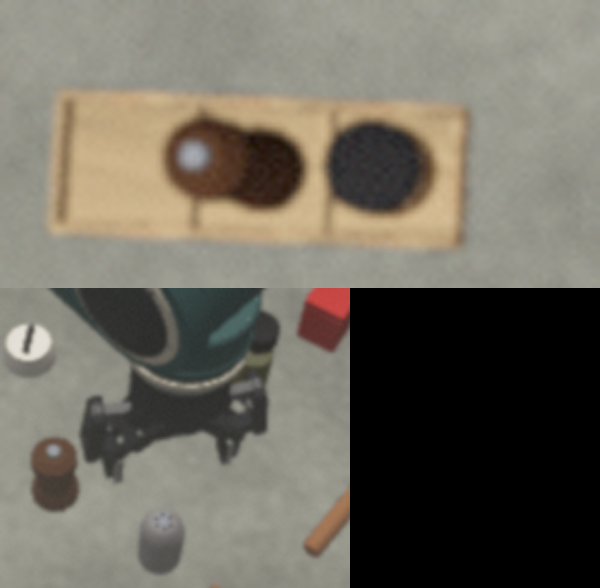

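Both the mill and the squat jar stand inside their compartments, and the shaker is still in place and clear. Next I go down on the shaker.

>>> {"name": "jog_arm", "arguments": {"increments": [{"tx":0.02,"ty":-0.01,"tz":-0.5,"rx":0,"ry":0,"rz":0,"grip":1},{"tx":0,"ty":0,"tz":-0.8,"rx":0,"ry":0,"rz":0,"grip":1},{"tx":0,"ty":0,"tz":-0.8,"rx":0,"ry":0,"rz":0,"grip":1},{"tx":0,"ty":0,"tz":-0.7,"rx":0,"ry":0,"rz":0,"grip":1},{"tx":0,"ty":0,"tz":-0.5,"rx":0,"ry":0,"rz":0,"grip":1},{"tx":0,"ty":0,"tz":0,"rx":0,"ry":0,"rz":0,"grip":1},{"tx":0,"ty":0,"tz":0,"rx":0,"ry":0,"rz":0,"grip":1}]}}

```text
clock: 15.45
ee_pos: [0.7028, -0.1064, 0.0472]
tcp_rot: [0.38, 0.925, 0.0, 0.0]
wrist_force: [-0.1, 0.6, 0.1]
width: 0.0852
gripper_force: 0.0
```

>>> {"name": "jog_arm", "arguments": {"increments": [{"tx":0,"ty":0,"tz":0,"rx":0,"ry":0,"rz":0,"grip":0.4},{"tx":0,"ty":0,"tz":0,"rx":0,"ry":0,"rz":0,"grip":0.3},{"tx":0,"ty":0,"tz":0,"rx":0,"ry":0,"rz":0,"grip":0.3},{"tx":0,"ty":0,"tz":0,"rx":0,"ry":0,"rz":0,"grip":0.3},{"tx":0,"ty":0,"tz":0,"rx":0,"ry":0,"rz":0,"grip":0.3},{"tx":0,"ty":0,"tz":0,"rx":0,"ry":0,"rz":0,"grip":0.3}]}}

```text
clock: 16.05
ee_pos: [0.703, -0.107, 0.0475]
tcp_rot: [0.381, 0.925, 0.0, 0.001]
wrist_force: [-2.5, 0.5, 7.1]
width: 0.0409
gripper_force: 40.6
```

>>> {"name": "jog_arm", "arguments": {"increments": [{"tx":0,"ty":0,"tz":0.4,"rx":0,"ry":0,"rz":0,"grip":0.3},{"tx":0,"ty":0,"tz":0.8,"rx":0,"ry":0,"rz":0,"grip":0.3},{"tx":0,"ty":0,"tz":0.9,"rx":0,"ry":0,"rz":0,"grip":0.3},{"tx":0,"ty":0,"tz":0.9,"rx":0,"ry":0,"rz":0,"grip":0.3},{"tx":0,"ty":0,"tz":0.9,"rx":0,"ry":0,"rz":0,"grip":0.3},{"tx":0,"ty":0,"tz":0.7,"rx":0,"ry":0,"rz":0,"grip":0.3},{"tx":0,"ty":0,"tz":0.4,"rx":0,"ry":0,"rz":0,"grip":0.3},{"tx":-0.1,"ty":0.4,"tz":0,"rx":0,"ry":0,"rz":-0.3,"grip":0.3}]}}

```text
clock: 16.85
ee_pos: [0.6991, -0.0922, 0.2495]
tcp_rot: [0.396, 0.918, 0.0, 0.002]
wrist_force: [-0.0, -0.1, -1.7]
width: 0.0409
gripper_force: 40.9
```

>>> {"name": "jog_arm", "arguments": {"increments": [{"tx":-0.3,"ty":0.9,"tz":0,"rx":0,"ry":0,"rz":-0.6,"grip":0.3},{"tx":-0.3,"ty":0.95,"tz":0,"rx":0,"ry":0,"rz":-0.6,"grip":0.3},{"tx":-0.3,"ty":0.95,"tz":0,"rx":0,"ry":0,"rz":-0.6,"grip":0.3},{"tx":-0.3,"ty":0.95,"tz":0,"rx":0,"ry":0,"rz":-0.6,"grip":0.3},{"tx":-0.3,"ty":0.95,"tz":0,"rx":0,"ry":0,"rz":-0.6,"grip":0.3},{"tx":-0.3,"ty":0.95,"tz":0,"rx":0,"ry":0,"rz":-0.6,"grip":0.3},{"tx":-0.3,"ty":0.95,"tz":0,"rx":0,"ry":0,"rz":-0.6,"grip":0.3},{"tx":-0.3,"ty":0.95,"tz":0,"rx":0,"ry":0,"rz":-0.6,"grip":0.3},{"tx":-0.3,"ty":0.95,"tz":0,"rx":0,"ry":0,"rz":-0.6,"grip":0.3},{"tx":-0.3,"ty":0.95,"tz":0,"rx":0,"ry":0,"rz":-0.6,"grip":0.3}]}}

```text
clock: 17.85
ee_pos: [0.5777, 0.2884, 0.2462]
tcp_rot: [0.661, 0.751, -0.0, -0.0]
wrist_force: [0.2, -0.5, -2.1]
width: 0.0404
gripper_force: 40.9
```

>>> {"name": "jog_arm", "arguments": {"increments": [{"tx":-0.3,"ty":0.95,"tz":0,"rx":0,"ry":0,"rz":-0.6,"grip":0.3},{"tx":-0.3,"ty":0.95,"tz":0,"rx":0,"ry":0,"rz":-0.6,"grip":0.3},{"tx":-0.3,"ty":0.95,"tz":0,"rx":0,"ry":0,"rz":-0.6,"grip":0.3},{"tx":-0.08,"ty":0.4,"tz":0,"rx":0,"ry":0,"rz":-0.07,"grip":0.3},{"tx":0,"ty":0,"tz":0,"rx":0,"ry":0,"rz":0,"grip":0.3},{"tx":0,"ty":0,"tz":0,"rx":0,"ry":0,"rz":0,"grip":0.3},{"tx":0,"ty":0,"tz":0,"rx":0,"ry":0,"rz":0,"grip":0.3}]}}

```text
clock: 18.55
ee_pos: [0.5399, 0.4159, 0.2463]
tcp_rot: [0.73, 0.683, -0.0, 0.0]
wrist_force: [-0.1, -0.3, -1.8]
width: 0.0408
gripper_force: 40.8
```

>>> {"name": "jog_arm", "arguments": {"increments": [{"tx":0,"ty":0,"tz":-0.5,"rx":0,"ry":0,"rz":0,"grip":0.3},{"tx":0,"ty":0,"tz":-0.8,"rx":0,"ry":0,"rz":0,"grip":0.3},{"tx":0,"ty":0,"tz":-0.8,"rx":0,"ry":0,"rz":0,"grip":0.3},{"tx":0,"ty":0,"tz":-0.8,"rx":0,"ry":0,"rz":0,"grip":0.3},{"tx":0,"ty":0,"tz":-0.7,"rx":0,"ry":0,"rz":0,"grip":0.3},{"tx":0,"ty":0,"tz":-0.6,"rx":0,"ry":0,"rz":0,"grip":0.3},{"tx":0,"ty":0,"tz":-0.4,"rx":0,"ry":0,"rz":0,"grip":0.3},{"tx":0,"ty":0,"tz":-0.15,"rx":0,"ry":0,"rz":0,"grip":0.3},{"tx":0,"ty":0,"tz":-0.06,"rx":0,"ry":0,"rz":0,"grip":0.3},{"tx":0,"ty":0,"tz":0,"rx":0,"ry":0,"rz":0,"grip":0.3}]}}

```text
clock: 19.55
ee_pos: [0.5399, 0.4171, 0.0548]
tcp_rot: [0.73, 0.683, 0.001, 0.0]
wrist_force: [0.7, 0.5, -1.8]
width: 0.0409
gripper_force: 40.8
```

>>> {"name": "jog_arm", "arguments": {"increments": [{"tx":0,"ty":-0.05,"tz":-0.06,"rx":0,"ry":0,"rz":0,"grip":0.3},{"tx":0,"ty":0,"tz":0,"rx":0,"ry":0,"rz":0,"grip":0.3},{"tx":0,"ty":0,"tz":0,"rx":0,"ry":0,"rz":0,"grip":0.7},{"tx":0,"ty":0,"tz":0,"rx":0,"ry":0,"rz":0,"grip":1},{"tx":0,"ty":0,"tz":0,"rx":0,"ry":0,"rz":0,"grip":1},{"tx":0,"ty":0,"tz":0,"rx":0,"ry":0,"rz":0,"grip":1},{"tx":0,"ty":0,"tz":0.8,"rx":0,"ry":0,"rz":0,"grip":1},{"tx":0,"ty":0,"tz":1,"rx":0,"ry":0,"rz":0,"grip":1},{"tx":0,"ty":0,"tz":1,"rx":0,"ry":0,"rz":0,"grip":1},{"tx":0,"ty":0,"tz":1,"rx":0,"ry":0,"rz":0,"grip":1}]}}

```text
clock: 20.55
ee_pos: [0.5392, 0.4149, 0.2051]
tcp_rot: [0.73, 0.683, -0.0, -0.0]
wrist_force: [1.7, 1.1, 1.7]
width: 0.0854
gripper_force: 0.0
```

>>> {"name": "jog_arm", "arguments": {"increments": [{"tx":0.13,"ty":-0.9,"tz":0.2,"rx":0,"ry":0,"rz":-0.31,"grip":1},{"tx":0.13,"ty":-0.9,"tz":0,"rx":0,"ry":0,"rz":-0.31,"grip":1},{"tx":0.13,"ty":-0.9,"tz":0,"rx":0,"ry":0,"rz":-0.31,"grip":1},{"tx":0.13,"ty":-0.9,"tz":0,"rx":0,"ry":0,"rz":-0.31,"grip":1},{"tx":0.13,"ty":-0.9,"tz":0,"rx":0,"ry":0,"rz":-0.31,"grip":1},{"tx":0.13,"ty":-0.9,"tz":0,"rx":0,"ry":0,"rz":-0.31,"grip":1},{"tx":0.13,"ty":-0.9,"tz":0,"rx":0,"ry":0,"rz":-0.31,"grip":1},{"tx":0.13,"ty":-0.9,"tz":0,"rx":0,"ry":0,"rz":-0.31,"grip":1},{"tx":0.09,"ty":-0.45,"tz":0,"rx":0,"ry":0,"rz":-0.27,"grip":1},{"tx":0,"ty":0,"tz":0,"rx":0,"ry":0,"rz":0,"grip":1}]}}

```text
clock: 21.55
ee_pos: [0.5849, 0.107, 0.2116]
tcp_rot: [0.821, 0.57, -0.0, 0.0]
wrist_force: [0.7, 0.3, -0.7]
width: 0.0854
gripper_force: 0.0
```

>>> {"name": "jog_arm", "arguments": {"increments": [{"tx":0,"ty":0,"tz":0,"rx":0,"ry":0,"rz":0,"grip":1},{"tx":0,"ty":0,"tz":0,"rx":0,"ry":0,"rz":0,"grip":1}]}}

```text
clock: 21.75
ee_pos: [0.5845, 0.1098, 0.2115]
tcp_rot: [0.82, 0.572, 0.0, -0.0]
wrist_force: [0.7, 0.4, -0.3]
width: 0.0852
gripper_force: 0.0
```

```bash
python3 - <<'E'
from rig import arm
import cv2
i=arm.get_image("top")
cv2.imwrite("pics/t3.png",cv2.resize(i["frame"][160:220,75:200],(600,288),interpolation=2)[:,:,::-1])
E
```

```text
(no output)
```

View pics/t3.png

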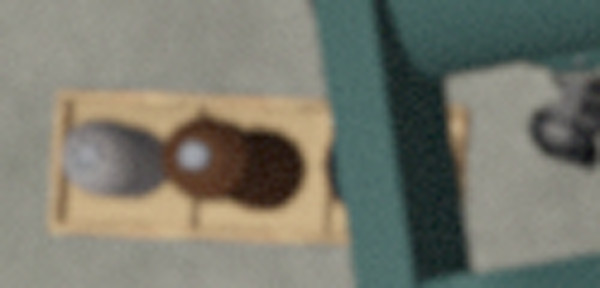

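The shaker stands in the left compartment. Next I go down on the tin.

>>> {"name": "jog_arm", "arguments": {"increments": [{"tx":0,"ty":0,"tz":-0.6,"rx":0,"ry":0,"rz":0,"grip":1},{"tx":0,"ty":0,"tz":-0.9,"rx":0,"ry":0,"rz":0,"grip":1},{"tx":0,"ty":0,"tz":-0.9,"rx":0,"ry":0,"rz":0,"grip":1},{"tx":0,"ty":0,"tz":-0.8,"rx":0,"ry":0,"rz":0,"grip":1},{"tx":0,"ty":0,"tz":-0.6,"rx":0,"ry":0,"rz":0,"grip":1},{"tx":0,"ty":0,"tz":-0.34,"rx":0,"ry":0,"rz":0,"grip":1},{"tx":0,"ty":0,"tz":0,"rx":0,"ry":0,"rz":0,"grip":1},{"tx":0,"ty":0,"tz":0,"rx":0,"ry":0,"rz":0,"grip":1}]}}

```text
clock: 22.6
ee_pos: [0.5851, 0.1094, 0.0469]
tcp_rot: [0.82, 0.572, 0.0, 0.0]
wrist_force: [0.9, 0.3, 0.6]
width: 0.0858
gripper_force: 0.0
```

>>> {"name": "jog_arm", "arguments": {"increments": [{"tx":0,"ty":0,"tz":0,"rx":0,"ry":0,"rz":0,"grip":0.4},{"tx":0,"ty":0,"tz":0,"rx":0,"ry":0,"rz":0,"grip":0.4},{"tx":0,"ty":0,"tz":0,"rx":0,"ry":0,"rz":0,"grip":0.4},{"tx":0,"ty":0,"tz":0,"rx":0,"ry":0,"rz":0,"grip":0.4},{"tx":0,"ty":0,"tz":0,"rx":0,"ry":0,"rz":0,"grip":0.4},{"tx":0,"ty":0,"tz":0,"rx":0,"ry":0,"rz":0,"grip":0.4}]}}

```text
clock: 23.2
ee_pos: [0.5851, 0.1091, 0.0469]
tcp_rot: [0.821, 0.572, 0.001, 0.0]
wrist_force: [-1.2, 0.3, 5.8]
width: 0.0456
gripper_force: 41.7
```

>>> {"name": "jog_arm", "arguments": {"increments": [{"tx":0,"ty":0,"tz":0.4,"rx":0,"ry":0,"rz":0,"grip":0.4},{"tx":0,"ty":0,"tz":0.8,"rx":0,"ry":0,"rz":0,"grip":0.4},{"tx":0,"ty":0,"tz":0.9,"rx":0,"ry":0,"rz":0,"grip":0.4},{"tx":0,"ty":0,"tz":0.9,"rx":0,"ry":0,"rz":0,"grip":0.4},{"tx":0,"ty":0,"tz":0.8,"rx":0,"ry":0,"rz":0,"grip":0.4},{"tx":0,"ty":0,"tz":0.4,"rx":0,"ry":0,"rz":0,"grip":0.4},{"tx":-0.07,"ty":-0.4,"tz":0,"rx":0,"ry":0,"rz":0,"grip":0.4}]}}

```text
clock: 23.9
ee_pos: [0.5824, 0.0937, 0.2166]
tcp_rot: [0.82, 0.572, 0.002, 0.001]
wrist_force: [-0.3, -1.0, -0.3]
width: 0.0457
gripper_force: 41.2
```

>>> {"name": "jog_arm", "arguments": {"increments": [{"tx":-0.16,"ty":-0.9,"tz":0,"rx":0,"ry":0,"rz":0.13,"grip":0.4},{"tx":-0.16,"ty":-0.9,"tz":0,"rx":0,"ry":0,"rz":0.13,"grip":0.4},{"tx":-0.16,"ty":-0.9,"tz":0,"rx":0,"ry":0,"rz":0.13,"grip":0.4},{"tx":-0.16,"ty":-0.9,"tz":0,"rx":0,"ry":0,"rz":0.13,"grip":0.4},{"tx":-0.16,"ty":-0.9,"tz":0,"rx":0,"ry":0,"rz":0.13,"grip":0.4},{"tx":-0.16,"ty":-0.9,"tz":0,"rx":0,"ry":0,"rz":0.13,"grip":0.4},{"tx":-0.16,"ty":-0.9,"tz":0,"rx":0,"ry":0,"rz":0.13,"grip":0.4},{"tx":-0.16,"ty":-0.9,"tz":0,"rx":0,"ry":0,"rz":0.13,"grip":0.4},{"tx":-0.16,"ty":-0.9,"tz":0,"rx":0,"ry":0,"rz":0.13,"grip":0.4},{"tx":-0.16,"ty":-0.9,"tz":0,"rx":0,"ry":0,"rz":0.13,"grip":0.4}]}}

```text
clock: 24.9
ee_pos: [0.5162, -0.2688, 0.2121]
tcp_rot: [0.78, 0.626, -0.0, -0.001]
wrist_force: [0.6, -0.2, -0.5]
width: 0.0457
gripper_force: 41.2
```

>>> {"name": "jog_arm", "arguments": {"increments": [{"tx":-0.16,"ty":-0.9,"tz":0,"rx":0,"ry":0,"rz":0,"grip":0.4},{"tx":-0.16,"ty":-0.9,"tz":0,"rx":0,"ry":0,"rz":0,"grip":0.4},{"tx":-0.08,"ty":-0.7,"tz":0,"rx":0,"ry":0,"rz":0,"grip":0.4},{"tx":0,"ty":0,"tz":0,"rx":0,"ry":0,"rz":0,"grip":0.4},{"tx":0,"ty":0,"tz":0,"rx":0,"ry":0,"rz":0,"grip":0.4},{"tx":0,"ty":0,"tz":0,"rx":0,"ry":0,"rz":0,"grip":0.4}]}}

```text
clock: 25.5
ee_pos: [0.5014, -0.3665, 0.213]
tcp_rot: [0.78, 0.626, -0.0, -0.001]
wrist_force: [-0.8, 0.2, -1.0]
width: 0.0456
gripper_force: 41.2
```

>>> {"name": "jog_arm", "arguments": {"increments": [{"tx":0.03,"ty":-0.04,"tz":-0.5,"rx":0,"ry":0,"rz":0,"grip":0.4},{"tx":0,"ty":0,"tz":-0.8,"rx":0,"ry":0,"rz":0,"grip":0.4},{"tx":0,"ty":0,"tz":-0.8,"rx":0,"ry":0,"rz":0,"grip":0.4},{"tx":0,"ty":0,"tz":-0.7,"rx":0,"ry":0,"rz":0,"grip":0.4},{"tx":0,"ty":0,"tz":-0.6,"rx":0,"ry":0,"rz":0,"grip":0.4},{"tx":0,"ty":0,"tz":-0.4,"rx":0,"ry":0,"rz":0,"grip":0.4},{"tx":0,"ty":0,"tz":-0.15,"rx":0,"ry":0,"rz":0,"grip":0.4},{"tx":0,"ty":0,"tz":-0.06,"rx":0,"ry":0,"rz":0,"grip":0.4},{"tx":0,"ty":0,"tz":0,"rx":0,"ry":0,"rz":0,"grip":0.4}]}}

```text
clock: 26.4
ee_pos: [0.5033, -0.3687, 0.0543]
tcp_rot: [0.78, 0.626, 0.0, 0.0]
wrist_force: [0.5, 0.3, -1.1]
width: 0.0457
gripper_force: 41.2
```

>>> {"name": "jog_arm", "arguments": {"increments": [{"tx":0,"ty":0,"tz":-0.06,"rx":0,"ry":0,"rz":0,"grip":0.4},{"tx":0,"ty":0,"tz":0,"rx":0,"ry":0,"rz":0,"grip":0.4},{"tx":0,"ty":0,"tz":0,"rx":0,"ry":0,"rz":0,"grip":0.7},{"tx":0,"ty":0,"tz":0,"rx":0,"ry":0,"rz":0,"grip":1},{"tx":0,"ty":0,"tz":0,"rx":0,"ry":0,"rz":0,"grip":1},{"tx":0,"ty":0,"tz":0,"rx":0,"ry":0,"rz":0,"grip":1},{"tx":0,"ty":0,"tz":0.8,"rx":0,"ry":0,"rz":0,"grip":1},{"tx":0,"ty":0,"tz":1,"rx":0,"ry":0,"rz":0,"grip":1},{"tx":0,"ty":0,"tz":1,"rx":0,"ry":0,"rz":0,"grip":1},{"tx":0,"ty":0,"tz":1,"rx":0,"ry":0,"rz":0,"grip":1}]}}

```text
clock: 27.4
ee_pos: [0.5028, -0.3684, 0.2047]
tcp_rot: [0.78, 0.626, -0.0, -0.0]
wrist_force: [0.3, -0.7, 0.6]
width: 0.0854
gripper_force: 0.0
```

>>> {"name": "jog_arm", "arguments": {"increments": [{"tx":0.34,"ty":0.92,"tz":0.3,"rx":0,"ry":0,"rz":0,"grip":1},{"tx":0.34,"ty":0.92,"tz":0,"rx":0,"ry":0,"rz":0,"grip":1},{"tx":0.34,"ty":0.92,"tz":0,"rx":0,"ry":0,"rz":0,"grip":1},{"tx":0.34,"ty":0.92,"tz":0,"rx":0,"ry":0,"rz":0,"grip":1},{"tx":0.34,"ty":0.92,"tz":0,"rx":0,"ry":0,"rz":0,"grip":1},{"tx":0.34,"ty":0.92,"tz":0,"rx":0,"ry":0,"rz":0,"grip":1},{"tx":0.34,"ty":0.92,"tz":0,"rx":0,"ry":0,"rz":0,"grip":1},{"tx":0.34,"ty":0.92,"tz":0,"rx":0,"ry":0,"rz":0,"grip":1},{"tx":0.34,"ty":0.92,"tz":0,"rx":0,"ry":0,"rz":0,"grip":1},{"tx":0.34,"ty":0.92,"tz":0,"rx":0,"ry":0,"rz":0,"grip":1}]}}

```text
clock: 28.4
ee_pos: [0.6393, 0.0011, 0.2152]
tcp_rot: [0.78, 0.626, 0.0, 0.0]
wrist_force: [-0.0, -1.0, -0.5]
width: 0.0854
gripper_force: 0.0
```

>>> {"name": "jog_arm", "arguments": {"increments": [{"tx":0.34,"ty":0.92,"tz":0,"rx":0,"ry":0,"rz":0,"grip":1},{"tx":0.34,"ty":0.92,"tz":0,"rx":0,"ry":0,"rz":0,"grip":1},{"tx":0.34,"ty":0.88,"tz":0,"rx":0,"ry":0,"rz":0,"grip":1},{"tx":0,"ty":0,"tz":0,"rx":0,"ry":0,"rz":0,"grip":1},{"tx":0,"ty":0,"tz":0,"rx":0,"ry":0,"rz":0,"grip":1},{"tx":0,"ty":0,"tz":0,"rx":0,"ry":0,"rz":0,"grip":1}]}}

```text
clock: 29.0
ee_pos: [0.6796, 0.1075, 0.2151]
tcp_rot: [0.78, 0.626, -0.0, 0.0]
wrist_force: [0.5, -0.3, 0.4]
width: 0.0853
gripper_force: 0.0
```

>>> {"name": "jog_arm", "arguments": {"increments": [{"tx":0,"ty":0,"tz":-0.6,"rx":0,"ry":0,"rz":0,"grip":1},{"tx":0,"ty":0,"tz":-0.9,"rx":0,"ry":0,"rz":0,"grip":1},{"tx":0,"ty":0,"tz":-0.9,"rx":0,"ry":0,"rz":0,"grip":1},{"tx":0,"ty":0,"tz":-0.7,"rx":0,"ry":0,"rz":0,"grip":1},{"tx":0,"ty":0,"tz":-0.3,"rx":0,"ry":0,"rz":0,"grip":1},{"tx":0,"ty":0,"tz":0,"rx":0,"ry":0,"rz":0,"grip":1},{"tx":0,"ty":0,"tz":0,"rx":0,"ry":0,"rz":0,"grip":1}]}}

```text
clock: 29.7
ee_pos: [0.6804, 0.1078, 0.0808]
tcp_rot: [0.78, 0.626, 0.001, 0.0]
wrist_force: [0.7, 0.1, 0.5]
width: 0.0855
gripper_force: 0.0
```

>>> {"name": "jog_arm", "arguments": {"increments": [{"tx":0,"ty":0,"tz":0,"rx":0,"ry":0,"rz":0,"grip":0.4},{"tx":0,"ty":0,"tz":0,"rx":0,"ry":0,"rz":0,"grip":0.3},{"tx":0,"ty":0,"tz":0,"rx":0,"ry":0,"rz":0,"grip":0.3},{"tx":0,"ty":0,"tz":0,"rx":0,"ry":0,"rz":0,"grip":0.3},{"tx":0,"ty":0,"tz":0,"rx":0,"ry":0,"rz":0,"grip":0.3},{"tx":0,"ty":0,"tz":0,"rx":0,"ry":0,"rz":0,"grip":0.3}]}}

```text
clock: 30.3
ee_pos: [0.6799, 0.1084, 0.08]
tcp_rot: [0.78, 0.626, 0.0, 0.0]
wrist_force: [-3.3, 1.1, 5.7]
width: 0.0397
gripper_force: 39.6
```

>>> {"name": "jog_arm", "arguments": {"increments": [{"tx":0,"ty":0,"tz":0.4,"rx":0,"ry":0,"rz":0,"grip":0.3},{"tx":0,"ty":0,"tz":0.8,"rx":0,"ry":0,"rz":0,"grip":0.3},{"tx":0,"ty":0,"tz":0.9,"rx":0,"ry":0,"rz":0,"grip":0.3},{"tx":0,"ty":0,"tz":0.9,"rx":0,"ry":0,"rz":0,"grip":0.3},{"tx":0,"ty":0,"tz":0.8,"rx":0,"ry":0,"rz":0,"grip":0.3},{"tx":0,"ty":0,"tz":0.4,"rx":0,"ry":0,"rz":0,"grip":0.3},{"tx":-0.16,"ty":-0.4,"tz":0,"rx":0,"ry":0,"rz":0,"grip":0.3}]}}

```text
clock: 31.0
ee_pos: [0.674, 0.0931, 0.25]
tcp_rot: [0.779, 0.627, 0.002, 0.001]
wrist_force: [-1.3, 0.6, -0.9]
width: 0.0394
gripper_force: 40.3
```

>>> {"name": "jog_arm", "arguments": {"increments": [{"tx":-0.36,"ty":-0.9,"tz":0,"rx":0,"ry":0,"rz":0,"grip":0.3},{"tx":-0.36,"ty":-0.9,"tz":0,"rx":0,"ry":0,"rz":0,"grip":0.3},{"tx":-0.36,"ty":-0.9,"tz":0,"rx":0,"ry":0,"rz":0,"grip":0.3},{"tx":-0.36,"ty":-0.9,"tz":0,"rx":0,"ry":0,"rz":0,"grip":0.3},{"tx":-0.36,"ty":-0.9,"tz":0,"rx":0,"ry":0,"rz":0,"grip":0.3},{"tx":-0.36,"ty":-0.9,"tz":0,"rx":0,"ry":0,"rz":0,"grip":0.3},{"tx":-0.36,"ty":-0.9,"tz":0,"rx":0,"ry":0,"rz":0,"grip":0.3},{"tx":-0.36,"ty":-0.9,"tz":0,"rx":0,"ry":0,"rz":0,"grip":0.3},{"tx":-0.36,"ty":-0.9,"tz":0,"rx":0,"ry":0,"rz":0,"grip":0.3},{"tx":-0.36,"ty":-0.9,"tz":0,"rx":0,"ry":0,"rz":0,"grip":0.3}]}}

```text
clock: 32.0
ee_pos: [0.5276, -0.2694, 0.2455]
tcp_rot: [0.78, 0.626, -0.0, -0.001]
wrist_force: [1.2, -0.8, -1.6]
width: 0.0395
gripper_force: 40.3
```

>>> {"name": "jog_arm", "arguments": {"increments": [{"tx":-0.29,"ty":-0.7,"tz":0,"rx":0,"ry":0,"rz":0,"grip":0.3},{"tx":0,"ty":0,"tz":0,"rx":0,"ry":0,"rz":0,"grip":0.3},{"tx":0,"ty":0,"tz":0,"rx":0,"ry":0,"rz":0,"grip":0.3},{"tx":0,"ty":0,"tz":0,"rx":0,"ry":0,"rz":0,"grip":0.3}]}}

```text
clock: 32.4
ee_pos: [0.5176, -0.2953, 0.2463]
tcp_rot: [0.78, 0.626, -0.0, -0.001]
wrist_force: [-0.1, -0.2, -1.2]
width: 0.0393
gripper_force: 40.3
```

Next I descend to about 0.085, i.e. by 0.161.

>>> {"name": "jog_arm", "arguments": {"increments": [{"tx":0.01,"ty":-0.04,"tz":-0.5,"rx":0,"ry":0,"rz":0,"grip":0.3},{"tx":0,"ty":0,"tz":-0.8,"rx":0,"ry":0,"rz":0,"grip":0.3},{"tx":0,"ty":0,"tz":-0.8,"rx":0,"ry":0,"rz":0,"grip":0.3},{"tx":0,"ty":0,"tz":-0.7,"rx":0,"ry":0,"rz":0,"grip":0.3},{"tx":0,"ty":0,"tz":-0.6,"rx":0,"ry":0,"rz":0,"grip":0.3},{"tx":0,"ty":0,"tz":-0.4,"rx":0,"ry":0,"rz":0,"grip":0.3},{"tx":0,"ty":0,"tz":-0.15,"rx":0,"ry":0,"rz":0,"grip":0.3},{"tx":0,"ty":0,"tz":-0.06,"rx":0,"ry":0,"rz":0,"grip":0.3},{"tx":0,"ty":0,"tz":0,"rx":0,"ry":0,"rz":0,"grip":0.3}]}}

```text
clock: 33.3
ee_pos: [0.5186, -0.2974, 0.0875]
tcp_rot: [0.78, 0.626, 0.0, 0.0]
wrist_force: [0.4, -0.2, -0.9]
width: 0.0397
gripper_force: 40.3
```

>>> {"name": "jog_arm", "arguments": {"increments": [{"tx":0,"ty":0,"tz":-0.06,"rx":0,"ry":0,"rz":0,"grip":0.3},{"tx":0,"ty":0,"tz":0,"rx":0,"ry":0,"rz":0,"grip":0.3},{"tx":0,"ty":0,"tz":0,"rx":0,"ry":0,"rz":0,"grip":0.7},{"tx":0,"ty":0,"tz":0,"rx":0,"ry":0,"rz":0,"grip":1},{"tx":0,"ty":0,"tz":0,"rx":0,"ry":0,"rz":0,"grip":1},{"tx":0,"ty":0,"tz":0,"rx":0,"ry":0,"rz":0,"grip":1},{"tx":0,"ty":0,"tz":0.8,"rx":0,"ry":0,"rz":0,"grip":1},{"tx":0,"ty":0,"tz":1,"rx":0,"ry":0,"rz":0,"grip":1},{"tx":0,"ty":0,"tz":1,"rx":0,"ry":0,"rz":0,"grip":1},{"tx":0,"ty":0,"tz":1,"rx":0,"ry":0,"rz":0,"grip":1}]}}

```text
clock: 34.3
ee_pos: [0.518, -0.2973, 0.238]
tcp_rot: [0.78, 0.626, -0.0, 0.0]
wrist_force: [0.9, -0.1, 0.4]
width: 0.0857
gripper_force: 0.0
```

>>> {"name": "jog_arm", "arguments": {"increments": [{"tx":0,"ty":0.9,"tz":0.3,"rx":0,"ry":0,"rz":0,"grip":1},{"tx":-0.3,"ty":0.9,"tz":0,"rx":0,"ry":0,"rz":0,"grip":1},{"tx":-0.3,"ty":0.9,"tz":0,"rx":0,"ry":0,"rz":0,"grip":1},{"tx":-0.3,"ty":0.9,"tz":0,"rx":0,"ry":0,"rz":0,"grip":1},{"tx":-0.3,"ty":0.9,"tz":0,"rx":0,"ry":0,"rz":0,"grip":1},{"tx":-0.3,"ty":0.9,"tz":0,"rx":0,"ry":0,"rz":0,"grip":1},{"tx":-0.3,"ty":0.9,"tz":0,"rx":0,"ry":0,"rz":0,"grip":1},{"tx":0,"ty":0.5,"tz":0,"rx":0,"ry":0,"rz":0,"grip":1},{"tx":0,"ty":0,"tz":0,"rx":0,"ry":0,"rz":0,"grip":1},{"tx":0,"ty":0,"tz":0,"rx":0,"ry":0,"rz":0,"grip":1}]}}

```text
clock: 35.3
ee_pos: [0.4462, -0.0252, 0.2484]
tcp_rot: [0.779, 0.627, 0.0, 0.0]
wrist_force: [-0.2, 0.1, -0.4]
width: 0.0857
gripper_force: 0.0
```

```bash
python3 - <<'E'
from rig import arm
import cv2,numpy as np,pickle
i=arm.get_image("top");j=arm.get_image("scene");pickle.dump({"top":i,"scene":j},open("d2.pkl","wb"))
f=i["frame"]
a=np.vstack([cv2.resize(f[172:220,80:180],(600,288),interpolation=2),cv2.resize(f[172:220,340:440],(600,288),interpolation=2)])
cv2.imwrite("pics/f1.png",a[:,:,::-1]);cv2.imwrite("pics/f2.png",cv2.resize(j["frame"],(784,588),interpolation=2)[:,:,::-1])
E
```

```text
(no output)
```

View pics/f1.png

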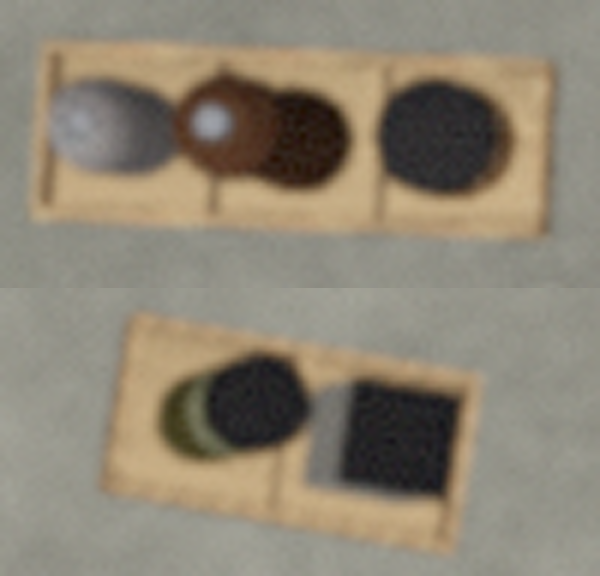

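View pics/f2.png

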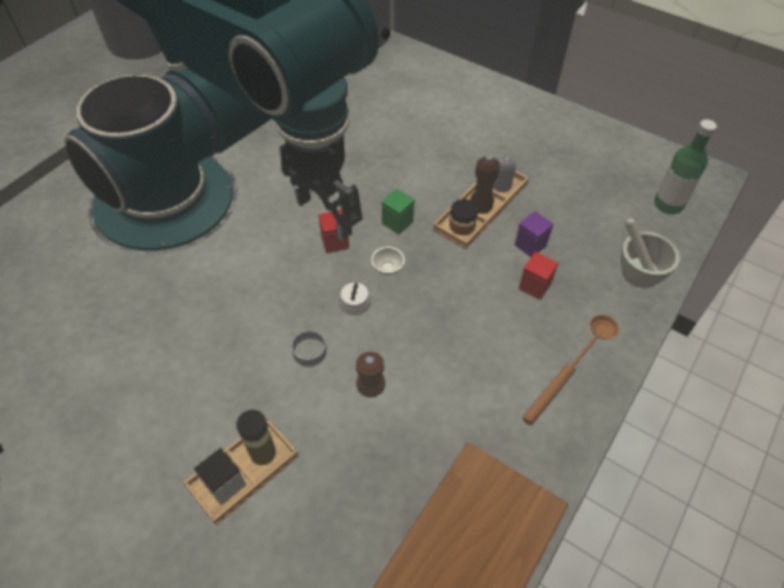

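All five stand in the right compartments, and the short mill hasn't moved. I'll check the offsets numerically, then hand in if they are fine.

```bash
python3 - <<'E'
from h import *
from rig import arm
d=pickle.load(open("d2.pkl","rb"));i=d["top"]
ok=True
def g(n,x,y,u0,z,C,yaw,yc):
    global ok
    p=ray(i,u0+(x+.5)/6-.5,172+(y+.5)/6-.5,z)[:2]-C;c,s=np.cos(yaw),np.sin(yaw)
    q=np.array([c*p[0]+s*p[1],-s*p[0]+c*p[1]-yc]);print(n,q.round(4)); ok&=abs(q).max()<.010
# trays re-measured from corners
def tray(cs,u0):
    P=[ray(i,u0+(x+.5)/6-.5,172+(y+.5)/6-.5,.02)[:2] for x,y in cs];e=P[0]-P[1]+P[3]-P[2]
    return np.mean(P,0),np.arctan2(-e[0],e[1])
C3,a3=tray([(38,40),(553,60),(547,238),(30,217)],80);C2,a2=tray([(132,24),(483,88),(455,265),(103,204)],340)
print(C3,np.degrees(a3),C2,np.degrees(a2))
g("mill",210,122,80,.128,C3,a3,0);g("squat",440,137,80,.055,C3,a3,-.073);g("shaker",82,122,80,.075,C3,a3,.073)
g("slim",258,112,340,.115,C2,a2,.0365);g("tin",403,150,340,.069,C2,a2,-.0365)
print(ok)
if ok: print(arm.sign_off())
E
```

```text
[0.53463234 0.34159302] -4.091279928173927 [ 0.51029654 -0.33314318] -12.024328149816014
mill [-0.      0.0007]
squat [ 0.0014 -0.0005]
shaker [ 0.0007 -0.0013]
slim [0.0006 0.0025]
tin [0.0008 0.004 ]
True
the job is handed in; nothing more can be done
None
```

Both trays are made up and the job is handed in: by my last camera check all five items stand in their compartments, within 4 mm of centre, and the short mill was not touched; `sign_off()` returned no verdict.

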